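# Wind the spatula store open and put a spatula away

### The arm

A 7-joint arm with a two-finger parallel gripper is mounted at the origin on the work surface. World frame = base frame: x ahead of the robot, y to its left, z up, the work surface at z = 0. Lengths are in m, angles in degrees, forces in N, time in s.
With the tool pointing down it reaches from about 0.425 to 0.875 m from the base axis. Payload 4.7 kg.
Tool frame: the origin (TCP) lies midway between the tips of the shut fingers; the grasp point (between the pads) lies 19 mm behind it; z points along the fingers, y is the direction in which the jaws open and shut (so a half turn about z gives the same grasp; the last joint's range is limited). The gripper opens to 87 mm and grips with 3 to 60 N. Pads are 19 mm wide; open, the fingers measure 117 mm over their backs; the gripper's body (75 mm by 190 mm) begins 51 mm behind the grasp point.
Start: joints at [77.126, 18.392, -4.016, 83.108, 1.295, 78.541, -3.26], TCP at [0.154, -0.632, 0.223] pointing down, gripper open.
Joint ranges: [-163.93, 163.93], [-17.29, 119.83], [-79.2, 71.16], [3.27, 140.29], [-89.18, 269.18], [5.43, 117.66], [-154.24, 154.24]. Speed limits (degrees/s): [147.25, 147.25, 180, 180, 180, 180, 180].

### API

Orientations are given as [roll, pitch, yaw] about the fixed x, y, z axes, in that order (R = Rz(yaw) Ry(pitch) Rx(roll)).
In Python, from cell import env gives the robot as it stands.
- The arm moves only by the tool apply_moves, never from a script. Its argument "targets" is a list of rows, each a list of 2 entries, a list of its own where there are three numbers: the shift along the world's x, y, z in mm, then the turn, a rotation vector about the world's x, y, z in rad. A call has 1 to 8 rows; each row is the pose to reach, as a shift and turn from the pose commanded when the call began; what a row does not reach only later rows make up. A row lasts 1/10 s, in which the tool goes at most 50 mm and 8.59 degrees, less where a joint would pass 70% of its speed; a pose out of reach is approached as far as the arm can. A call with a gripper value outside its range is refused whole. "hand" is the finger opening in mm, from 0 to 87, set as the call begins (left out, the last holds). The fingers move at their own pace and stop on an object; "squeeze" is the grip in N (left out, the last holds). Time passes only in rows, so rows that repeat a pose let the fingers close. It gives the time, the measured TCP pose, the force and the opening at its end, in the units of the state.
- env.get_obs(): the state, without advancing time (a new reading comes with each control period).
- env.read_camera(name): name is "scene" or "top"; returns a dict with "image" (420x560x3 uint8, red, green, blue), "camera_matrix" (3x3 intrinsics, pixels), "camera_from_world" (4x4, takes a point from world to camera coordinates). Camera axes: x right, y down, z forward; pixel columns grow to the right and rows downward; lengths in m; the calibration is good to about 2 mm. A picture is of the moment at which its call begins. There is no depth.
- env.sign_off(): hands the job in, once; it reports no verdict.
Trained networks look in a picture, given as the dict that the camera call returned (one of the last four; its "shot" number tells which), for a name from the list of things; names that differ only in an ending like _2 or _b are one class to them, and where a whole thing is asked for, a point or a joint stands for the part that bears it (a point fixed in the world has none). Each returns a list of dicts, best first, with "conf" (0 to 1); they miss things now and then, are a little off and sometimes report something else, mostly with a low value. They report only what shows in the picture. A call takes as long as a camera call. They do not tell look-alikes from the thing itself.
- env.regions_of(picture, target): "region" (420x560 bool, what is visible of it) and "rect" ([left, top, right, bottom] in pixels, round what is visible of it).
The state is a dict: "time_s": time; "qpos": joint angles; "joint_velocities": joint speeds; "effort": joint torques, N m; "tool_pos": TCP position; "tool_rot": TCP orientation; "force": force on the tool from outside, world axes, zero at the start; "wrist_torque": the same for the moment, N m; "grip_width": finger opening in m.
Only numpy, scipy, OpenCV 4.12 (cv2) and the standard library are available. Lean on these libraries where they do the work, as an engineer would, in place of code of your own. Each camera call takes 0.05 s, during which the arm holds its last target. There are 200 camera calls.

### The job

Wind the green handwheel with the red knob clockwise, a little over one full turn, until it comes up to its stop and the metal cover has drawn fully clear of the slanted pocket; move the cover only by the wheel, never with the hand. Then take the red-handled spatula from the wooden stand and stand it in the open pocket, foot first, all the way down, and let go. Leave the wheel wound open and the other two spatulas in the stand.

Things in the scene. Friction and masses are not known exactly. Their poses are not given: they have to be found in the camera images.
- wheel_hub (a point): centre of the green spoked handwheel (rim 170 mm across, in the rim's mid-plane, 24 mm off the face). The wheel sits on the left half of a slanted wooden desk face 360 mm wide (y) and 260 mm up the slope (x), which faces the robot and is tilted 25 degrees from level. Axes, fixed to the desk: z along the wheel's axle, square out of the face (up and towards the robot, 25 degrees from vertical), x up the slope, y along the desk to its left. It does not turn with the wheel
- wheel (a joint): turn of the handwheel, rad; grows clockwise as seen looking at the face, hard stop at 6.7 (cover fully open), starts anywhere from -0.9 to 0.3 (cover over the pocket). At value q the knob's axis lies at (-65 cos q, 65 sin q) mm in x, y of wheel_hub. Stiff bearing: about 2.5 N at the knob turns it, and it stays where it is left
- knob_mid (a point): middle of the red crank knob's height, carried round by the wheel on a 65 mm radius, 40 mm out of the wheel's mid-plane. The knob is a round grip, 26 mm in diameter and 55 mm long, parallel to the wheel's axle, its top 26 mm above this point and its foot 29 mm below; it spins freely on its own pin, so a hand that holds it need not turn as it goes round
- cover: flat aluminium sliding cover, 100 mm up the slope (x) by 78 mm, about 11 mm high at its black lip, on the right half of the desk face between two low rails 10 mm high; origin on the face under its centre, z square out of the face. Driven by the wheel: it moves 13.5 mm down the slope per rad and clears the pocket only at about 6.2 rad
- pocket_mouth (a point): centre of the mouth of the pocket, flush with the slanted face under the cover. z along the pocket, out of it (25 degrees from vertical, up and towards the robot), x up the slope, y left. The pocket is a rectangular hole 33 mm along x, 23 mm along y and 60 mm deep; the open cover's edge then lies about 9 mm beyond the pocket's lower edge, down the slope
- spatula_red: the spatula to put away: 170 mm long, red handle 24 mm (x) by 14 mm (y) by 140 mm, then a thin wooden blade 30 mm long, 24 by 5 mm, at the top; about 60 g. Origin at the centre of the foot (the handle's plain end), z along its length towards the blade. It stands upright, foot down, 50 mm deep in one of the stand's three holes, which one varies
- spatula_black: a lacquer spatula like the red one in every size, with a black handle; origin at the centre of its foot
- spatula_pale: a lacquer spatula like the red one in every size, with a pale wood handle; origin at the centre of its foot
- stand: pale wooden block 200 (x) by 80 (y) by 60 mm high, origin at the centre of its underside; three holes, each 28 by 18 mm and 50 mm deep, 62 mm apart along its x with the middle one at its centre, each holding a spatula that sticks up 120 mm above the block; spatulas' thin direction is the block's y
Mind the look-alikes: they are no part of the job. There is more than one size of the spatula_red; the one meant has the size given above. Leave any purple look-alike of the spatula_black alone.

How it is judged:
By the outcome, as a careful person would: the job done as asked, in the order asked, and still so for the second after the job is handed in, with the robot touching nothing.
It also fails if it takes over 72 s, if anything falls off the work surface, if the arm or the gripper's body presses on something with over 40 N, if the wrist force passes 120 N, or if a joint passes its speed limit or range.

## Working session

There is one attempt and no reset: what is moved stays moved. The work goes in short steps, Python scripts to look and compute and a tool call to move; the robot and the scene stay as the last step left them, time stands still between calls to the robot, and variables do not carry over. Pictures are saved under pics/ and viewed, about 8 in all and at most 12, crops included, and the job is handed in when it is done.

Besides the shell and the picture viewer there is one more tool, called after "Emit:" as name(argument=value, ...) on one line, values as JSON. apply_moves: Moves the arm, as the interface text tells. Its arguments: {"type":"object","properties":{"targets":{"type":"array","items":{"type":"array"}},"hand":{"type":"number"},"squeeze":{"type":"number"}},"required":["targets"]}

```bash
ls; mkdir -p pics
python3 - <<'E'
from cell import env
import cv2,numpy as np
o=env.get_obs();print({k:np.round(v,3).tolist() for k,v in o.items()})
ims=[]
for n in("scene","top"):
    p=env.read_camera(n);print(n,p["camera_matrix"].round(1).tolist(),p["camera_from_world"].round(4).tolist())
    cv2.imwrite(f"pics/{n}0.png",cv2.resize(p["image"][:,:,::-1],(800,600),interpolation=cv2.INTER_CUBIC))
    for t in("wheel_hub","knob_mid","cover","spatula_red","spatula_black","spatula_pale","stand"):
        for r in env.regions_of(p,t):
            m=r["region"];ys,xs=np.nonzero(m)
            print(n,t,round(r["conf"],2),np.round(r["rect"],0).tolist(),xs.mean().round(1),ys.mean().round(1),p["image"][m].mean(0).round())
E
```

```text
pics
{'time_s': 0.0, 'qpos': [77.126, 18.44, -4.016, 83.175, 1.294, 78.54, -3.258], 'joint_velocities': [0.008, 0.065, 0.006, 0.009, -0.003, 0.009, 0.005], 'effort': [-0.0, -49.129, -0.404, -31.253, -0.064, 0.044, 0.0], 'tool_pos': [0.154, -0.631, 0.221], 'tool_rot': [-179.89, 0.005, 13.686], 'force': [0.379, -0.02, -0.582], 'wrist_torque': [0.044, -0.007, 0.007], 'grip_width': 0.087}
scene [[380.8, 0.0, 273.7], [0.0, 380.8, 210.6], [0.0, 0.0, 1.0]] [[-0.4378, 0.899, -0.0059, 0.3454], [0.5991, 0.2869, -0.7475, -0.1894], [-0.6704, -0.3308, -0.6642, 1.1429], [0.0, 0.0, 0.0, 1.0]]
scene wheel_hub 0.58 [242.0, 217.0, 500.0, 414.0] 383.5 304.9 [179. 122.  64.]
scene knob_mid 0.97 [380.0, 235.0, 498.0, 319.0] 439.4 281.9 [ 88. 105.  70.]
scene cover 0.9 [277.0, 238.0, 339.0, 275.0] 309.3 255.4 [232. 228. 224.]
scene spatula_red 0.77 [159.0, 175.0, 182.0, 224.0] 170.2 198.2 [218.  38.  13.]
scene spatula_red 0.66 [121.0, 192.0, 141.0, 241.0] 131.6 213.7 [218.  34.  12.]
scene spatula_black 0.97 [183.0, 159.0, 203.0, 209.0] 191.9 183.2 [81. 54. 32.]
scene spatula_black 0.77 [241.0, 165.0, 25
[... 390 characters left out ...]
]]
top wheel_hub 0.91 [127.0, 124.0, 284.0, 244.0] 206.3 180.9 [203. 158. 117.]
top knob_mid 0.64 [129.0, 144.0, 209.0, 214.0] 165.9 179.7 [122. 136. 103.]
top cover 0.63 [233.0, 142.0, 266.0, 190.0] 247.4 165.3 [238. 233. 230.]
top spatula_red 0.67 [127.0, 123.0, 288.0, 242.0] 206.5 181.0 [202. 157. 116.]
top spatula_red 0.65 [408.0, 176.0, 427.0, 186.0] 418.4 178.0 [208.  72.  58.]
top spatula_red 0.64 [376.0, 184.0, 394.0, 197.0] 386.4 190.1 [217.  88.  67.]
top spatula_black 0.67 [375.0, 206.0, 388.0, 225.0] 382.7 215.2 [115.  87.  66.]
top spatula_black 0.39 [330.0, 234.0, 347.0, 242.0] 337.7 236.3 [184. 116. 142.]
top stand 0.62 [355.0, 174.0, 404.0, 262.0] 377.8 217.8 [236. 212. 147.]
```

View pics/scene0.png

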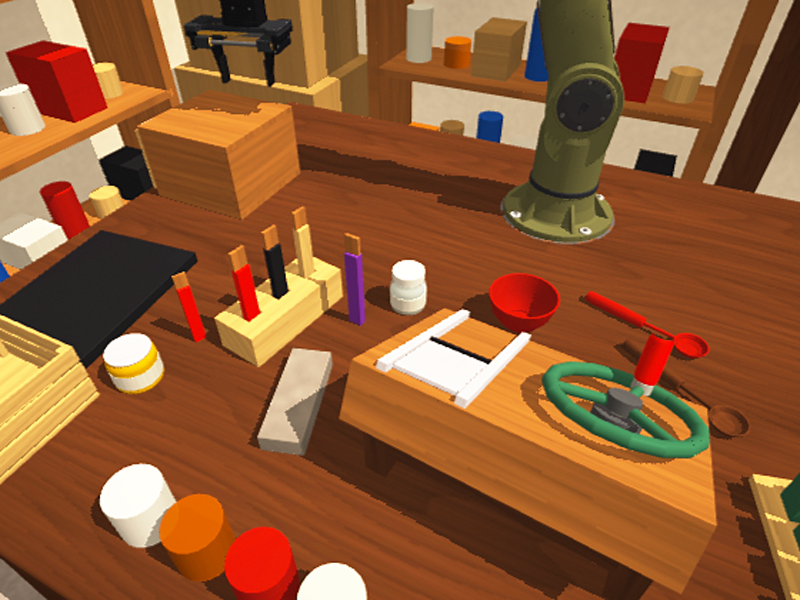

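View pics/top0.png

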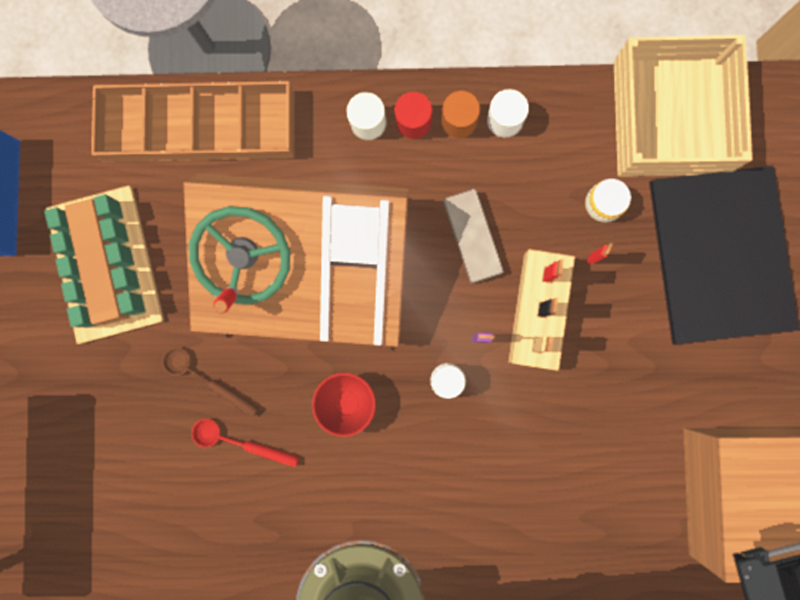

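Top view (800×600 picture): wheel hub at (240,253), knob at (225,300), cover at (355,235). The stand spatulas are red (552,270), black (547,308) and pale (540,345). Look-alikes for the red spatula are a free-standing smaller red one (600,253; scene 190,305), the red spoon (250,440), and a purple one (483,337; scene 353,280). The one I want is in the stand, at scene (245,285).

```bash
cat > h.py <<'E'
import numpy as np,cv2
from scipy.optimize import least_squares
from scipy.spatial.transform import Rotation as R
def proj(p,X):
    T=p["camera_from_world"];c=np.asarray(X)@T[:3,:3].T+T[:3,3]
    u=c@p["camera_matrix"].T;return u[:,:2]/u[:,2:]
def deskR(psi): return R.from_euler("ZY",[psi,-np.radians(25)]).as_matrix()
def hull(P): return cv2.convexHull(P.astype(np.float32))
def hres(mask_hull,P):   # signed dist of seen hull points to model hull
    h=hull(P);return np.array([cv2.pointPolygonTest(h,(float(a),float(b)),True) for a,b in mask_hull])
def big(m):
    n,l,s,_=cv2.connectedComponentsWithStats(m.astype(np.uint8));return l==1+s[1:,4].argmax()
def dens(h,n=120):
    h=h.reshape(-1,2).astype(float);h=np.vstack([h,h[:1]]);d=np.r_[0,np.cumsum(np.hypot(*np.diff(h,axis=0).T))]
    s=np.linspace(0,d[-1],n,endpoint=False);return np.c_[np.interp(s,d,h[:,0]),np.interp(s,d,h[:,1])]
t=np.linspace(0,2*np.pi,60,endpoint=False)
def torus(r): 
    a,b=np.meshgrid(t,t[::5]);return np.c_[((85-r+r*np.cos(b))*np.cos(a)).ravel(),((85-r+r*np.cos(b))*np.sin(a)).ravel(),(r*np.sin(b)).ravel()]/1e3
def knob(q):
    c=np.array([-65*np.cos(q),65*np.sin(q),40]);return np.vstack([np.c_[c[0]+13*np.cos(t),c[1]+13*np.sin(t),0*t+c[2]+z] for z in(26,-29)])/1e3
def hsv(p): return cv2.cvtColor(p["image"],cv2.COLOR_RGB2HSV)
def red(p): H=hsv(p);return ((H[...,0]<7)|(H[...,0]>174))&(H[...,1]>170)&(H[...,2]>90)
def box(x0,x1,y0,y1,z0,z1): return np.array([[x,y,z] for x in(x0,x1) for y in(y0,y1) for z in(z0,z1)])/1e3
E
cat > fit.py <<'E'
from h import *
from cell import env
ps=[env.read_camera(n) for n in("scene","top")]
rois=[(370,510,225,330),(125,215,140,220)]
G=[];K=[]
for p,(a,b,c,d) in zip(ps,rois):
    H=hsv(p);w=np.zeros(H.shape[:2],bool);w[c:d,a:b]=1
    g=(H[...,0]>55)&(H[...,0]<100)&(H[...,1]>90)&w
    ys,xs=np.nonzero(big(g));G.append(dens(hull(np.c_[xs,ys])))
    k=big(red(p)&w);ys,xs=np.nonzero(k);K.append(dens(hull(np.c_[xs,ys]),40));print(g.sum(),k.sum(),xs.mean(),ys.mean())
def f(v,full=False):
    o=v[:3];M=deskR(v[3]);r=[]
    for p,g,k in zip(ps,G,K):
        r.append(hres(g,proj(p,torus(v[5]*1000)@M.T+o)));r.append(hres(k,proj(p,knob(v[4])@M.T+o)))
    return r if full else np.concatenate(r)
s=least_squares(f,[.6,.17,.15,0,.3,.007],loss="soft_l1",f_scale=.5,x_scale=[.01,.01,.01,.1,.1,.002],diff_step=1e-4)
v=s.x;print("hub",v[:3].round(4),"psi",np.degrees(v[3]).round(2),"q",v[4].round(3),"r",v[5].round(4));print([np.abs(a).mean().round(2) for a in f(v,1)])
np.save("hub.npy",v)
# desk corners check
M=deskR(v[3])
fn=(v[:3]+M@[0,0,-.024])
for n,p in zip("st",ps):
    im=cv2.cvtColor(p["image"],cv2.COLOR_RGB2BGR)
    im=cv2.resize(im,None,fx=2,fy=2,interpolation=cv2.INTER_CUBIC)
    for X,c in((torus(v[5]*1000),(255,0,0)),(knob(v[4]),(0,255,255))):
        cv2.polylines(im,[(2*hull(proj(p,X@M.T+v[:3]))).astype(np.int32)],True,c,1)
    cv2.imwrite(f"pics/fit_{n}.png",im[400:680,480:1020] if n=="s" else im[240:500,220:860])
E
python3 fit.py
cd pics; python3 -c "
import cv2,numpy as np
a=cv2.imread('fit_s.png');b=cv2.imread('fit_t.png');w=640
a=cv2.copyMakeBorder(a,0,0,0,100,0);cv2.imwrite('fit.png',np.vstack([a,b]))"
```

```text
2986 1077 465.2664809656453 246.25162488393687
489 109 158.54128440366972 208.0183486238532
hub [0.6034 0.1801 0.1554] psi -6.41 q 0.272 r 0.0064
[np.float64(0.6), np.float64(9.78), np.float64(7.4), np.float64(1.04)]
```

View pics/fit.png

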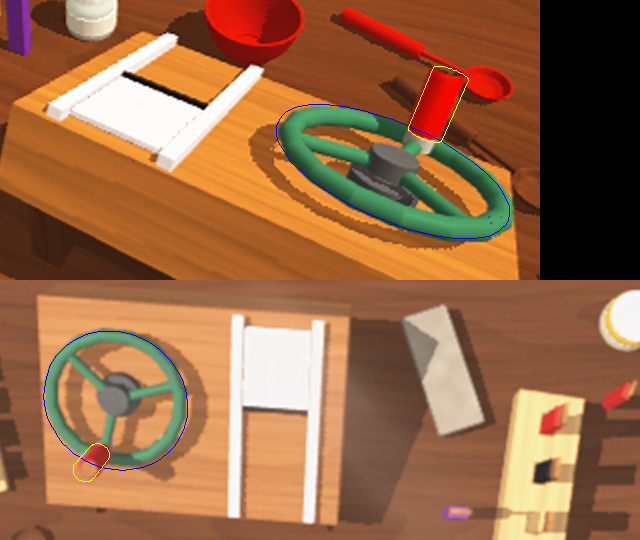

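```bash
sed -i 's/rois=.*/rois=[(370,510,225,330),(125,215,140,220)];rk=[(441,475,230,276),(140,170,195,220)]/; s/H\[...,1\]>90)&w/H[...,1]>70)\&w/; s/np.nonzero(big(g))/np.nonzero(cv2.morphologyEx(g.astype(np.uint8),2,np.ones((2,2))))/; s/k=big(red(p)&w)/w[:]=0;a,b,c,d=rk[len(K)];w[c:d,a:b]=1;k=big(red(p)\&w)/' fit.py
cat >> fit.py <<'E'
# rails: long edges directions -> psi ; draw desk-aligned grid through right half
for n,p in zip("st",ps):
    im=cv2.imread(f"pics/fit_{n}.png");off=np.array([480,400] if n=="s" else [220,240])
    for y in(-180,0,180): 
        L=np.array([[-130,y,-24],[130,y,-24]])/1e3
        a=(2*proj(p,(L+[0,-.09,0])@M.T+v[:3])-off).astype(int);cv2.line(im,tuple(map(int,a[0])),tuple(map(int,a[1])),(255,0,255),1)
    for x in(-130,130):
        L=np.array([[x,-180,-24],[x,180,-24]])/1e3
        a=(2*proj(p,(L+[0,-.09,0])@M.T+v[:3])-off).astype(int);cv2.line(im,tuple(map(int,a[0])),tuple(map(int,a[1])),(255,0,255),1)
    cv2.imwrite(f"pics/fit_{n}.png",im)
a=cv2.imread('pics/fit_s.png');b=cv2.imread('pics/fit_t.png')
cv2.imwrite('pics/fitb.png',np.vstack([cv2.copyMakeBorder(a,0,0,0,100,0),b]))
E
python3 fit.py
```

```text
3000 708 458.08474576271186 249.89124293785312
1111 109 158.54128440366972 208.0183486238532
hub [0.6051 0.1828 0.1557] psi -5.21 q 0.229 r 0.0059
[np.float64(0.41), np.float64(1.77), np.float64(1.58), np.float64(1.15)]
```

View pics/fitb.png

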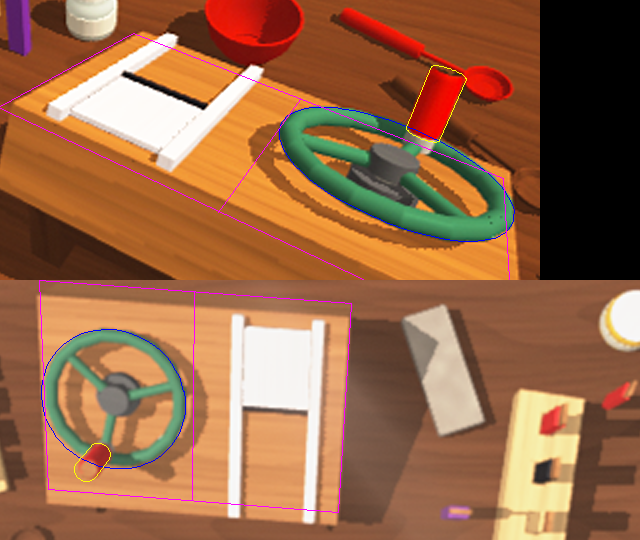

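Both fits lie on the wheel and the desk edges. The knob outline in the top view runs a little past the visible red, so I'll check that and fit the spatula and stand at the same time.

```bash
cat > fit2.py <<'E'
from h import *
from cell import env
ps=[env.read_camera(n) for n in("scene","top")]
v=np.load("hub.npy");M=deskR(v[3])
# knob tilt-consistent: per-camera q
rk=[(441,475,230,276),(140,170,185,222)]
for p,(a,b,c,d) in zip(ps,rk):
    H=hsv(p);w=np.zeros(H.shape[:2],bool);w[c:d,a:b]=1
    k=big(((H[...,0]<8)|(H[...,0]>170))&(H[...,1]>110)&w);ys,xs=np.nonzero(k);kh=dens(hull(np.c_[xs,ys]),40)
    s=least_squares(lambda q:hres(kh,proj(p,knob(q[0])@M.T+v[:3])),[.25],diff_step=1e-3)
    print("knob q",s.x,np.abs(s.fun).mean(),"rect",xs.min(),ys.min(),xs.max(),ys.max(), "model",proj(p,knob(s.x[0])@M.T+v[:3]).min(0).round(1),proj(p,knob(s.x[0])@M.T+v[:3]).max(0).round(1))
# spatula: red handle visible part z 60..150
rs=[(155,185,172,228),(374,396,182,199)]
S=[]
for p,(a,b,c,d) in zip(ps,rs):
    w=np.zeros(p["image"].shape[:2],bool);w[c:d,a:b]=1;H=hsv(p)
    k=big(((H[...,0]<8)|(H[...,0]>170))&(H[...,1]>110)&w);ys,xs=np.nonzero(k);S.append(dens(hull(np.c_[xs,ys]),40));print("spat",xs.min(),ys.min(),xs.max(),ys.max())
B=box(-12,12,-7,7,60,150)
def mod(u): return np.c_[B[:,:2]@np.array([[np.cos(u[2]),-np.sin(u[2])],[np.sin(u[2]),np.cos(u[2])]]).T+u[:2],B[:,2]]
f=lambda u:np.concatenate([hres(h,proj(p,mod(u))) for h,p in zip(S,ps)])
s=least_squares(f,[.6,-.25,-.1],loss="soft_l1",f_scale=.5,x_scale=[.01,.01,.1],diff_step=1e-4);print("red",s.x[:2].round(4),np.degrees(s.x[2]).round(1),np.abs(s.fun[:40]).mean(),np.abs(s.fun[40:]).mean())
u=s.x;np.save("spat.npy",u)
# stand top face / region
St=[]
for p in ps:
    r=env.regions_of(p,"stand")
    ys,xs=np.nonzero(r[0]["region"]);St.append(dens(hull(np.c_[xs,ys]),80))
B2=box(-100,100,-40,40,0,60)
def mod2(w): return np.c_[B2[:,:2]@np.array([[np.cos(w[2]),-np.sin(w[2])],[np.sin(w[2]),np.cos(w[2])]]).T+w[:2],B2[:,2]]
f2=lambda w:np.concatenate([hres(h,proj(p,mod2(w))) for h,p in zip(St,ps)])
s=least_squares(f2,[.55,-.24,-.1],loss="soft_l1",f_scale=.5,x_scale=[.01,.01,.1],diff_step=1e-4);z=s.x
print("stand",z[:2].round(4),np.degrees(z[2]).round(1),np.abs(s.fun).mean(),"hole offs",(R.from_euler("z",-z[2]).as_matrix()[:2,:2]@(u[:2]-z[:2])).round(4))
out=[]
for p,(a,b,c,d) in zip(ps,[(110,260,140,265),(320,440,165,265)]):
    im=cv2.resize(cv2.cvtColor(p["image"],cv2.COLOR_RGB2BGR),None,fx=3,fy=3,interpolation=cv2.INTER_CUBIC)
    for X,cc in((mod(u),(255,255,0)),(mod2(z),(255,0,255))): cv2.polylines(im,[(3*hull(proj(p,X))+1).astype(np.int32)],True,cc,1)
    out.append(cv2.resize(im[3*c:3*d,3*a:3*b],(400,360)))
p=ps[1];im=cv2.resize(cv2.cvtColor(p["image"],cv2.COLOR_RGB2BGR),None,fx=4,fy=4,interpolation=cv2.INTER_CUBIC)
cv2.polylines(im,[(4*hull(proj(p,knob(v[4])@M.T+v[:3]))+2).astype(np.int32)],True,(0,255,255),1)
k=im[4*180:4*230,4*130:4*180]
cv2.imwrite("pics/sp.png",np.vstack([np.hstack(out),np.hstack([cv2.resize(k,(200,200)),np.zeros((200,600,3),np.uint8)])]))
E
python3 fit2.py
```

```text
knob q [0.22491345] 1.8390801110393498 rect 444 230 474 269 model [443.1 232.8] [473. 271.]
knob q [0.23748669] 0.9524361170022481 rect 149 202 165 217 model [147.  201.6] [165.  220.7]
spat 162 185 181 224
spat 380 183 391 196
red [ 0.5824 -0.3362] -22.9 0.6108190384800282 0.7803122931369901
stand [ 0.5209 -0.3253] -10.1 0.548391221624672 hole offs [ 0.0624 -0.    ]
```

View pics/sp.png

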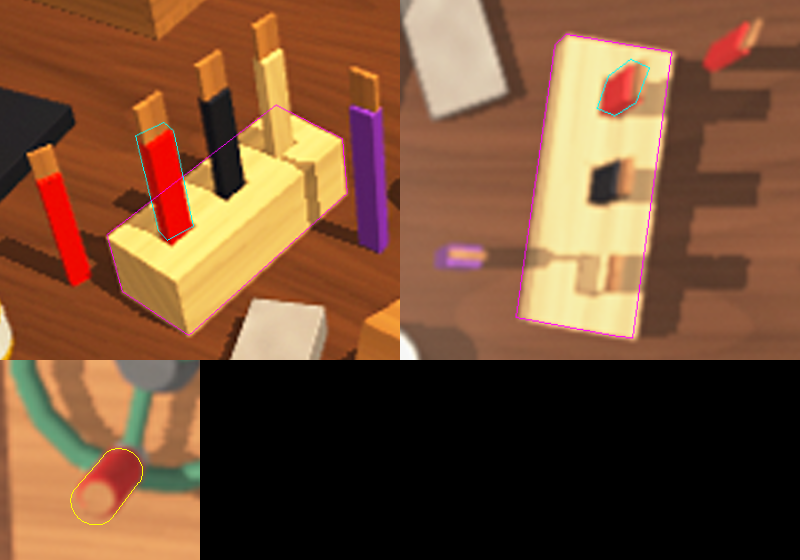

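```bash
cat > go.py <<'E'
from h import *
from cell import env
v=np.load("hub.npy");M=deskR(v[3]);hub=v[:3]
RT=np.c_[M[:,0],-M[:,1],-M[:,2]]
def delta(pos,Rm):
    o=env.get_obs();Rc=R.from_euler("xyz",o["tool_rot"],degrees=True)
    return ((np.array(pos)-o["tool_pos"])*1e3).round(1).tolist(),(R.from_matrix(Rm)*Rc.inv()).as_rotvec().round(3).tolist()
def kp(q,h): return hub+M@np.array([-65*np.cos(q),65*np.sin(q),h])/1e3
E
python3 -c "
from go import *
print(delta(kp(.23,120),RT),kp(.23,120));print(delta(kp(.23,27),RT)); print(M.round(4).tolist())"
```

```text
([345.1, 838.9, 15.1], [0.033, -0.437, -0.325]) [0.49881649 0.20734916 0.23775761]
([384.2, 835.4, -69.1], [0.033, -0.437, -0.325])
[[0.9026, 0.0908, -0.4209], [-0.0823, 0.9959, 0.0384], [0.4226, 0.0, 0.9063]]
```

Emit:
apply_moves(targets=[[[0, 0, 50], [0, 0, 0]], [[10, 10, 100], [0, 0, 0]], [[35, 35, 130], [0, 0, -0.05]], [[65, 65, 130], [0, 0, -0.1]], [[100, 100, 130], [0, 0, -0.15]], [[130, 130, 130], [0, 0, -0.2]], [[165, 165, 130], [0, 0, -0.25]], [[200, 200, 130], [0, 0, -0.3]]], hand=60)

```text
time_s: 2.0
tool_pos: [0.3547, -0.4302, 0.3528]
tool_rot: [180.0, -0.0, -3.7]
force: [1.0, 0.4, 0.3]
grip_width: 0.0602
```

Emit:
apply_moves(targets=[[[35, 35, 0], [0, 0, 0]], [[70, 70, 0], [0, 0, 0]], [[100, 110, 0], [0, 0, 0]], [[120, 155, 0], [0, 0, 0]], [[135, 200, 0], [0, 0, 0]], [[145, 250, 0], [0, 0, 0]], [[150, 300, 0], [0, 0, 0]], [[150, 345, 0], [0, 0, 0]]])

```text
time_s: 2.8
tool_pos: [0.504, -0.0838, 0.3526]
tool_rot: [-180.0, -0.0, -3.4]
force: [0.6, 0.8, 0.5]
grip_width: 0.0601
```

Emit:
apply_moves(targets=[[[0, 45, 0], [0, -0.08, 0]], [[0, 90, 0], [0, -0.16, 0]], [[0, 135, 0], [0, -0.24, 0]], [[0, 180, 0], [0, -0.32, 0]], [[0, 220, 0], [0, -0.4, 0]], [[0, 260, 0], [0, -0.43, 0]], [[0, 290, -20], [0, -0.43, 0]], [[0, 290, -20], [0, -0.43, 0]]])

```text
time_s: 3.6
tool_pos: [0.5001, 0.2115, 0.331]
tool_rot: [-178.4, -24.5, -3.1]
force: [-1.0, -0.4, -0.5]
grip_width: 0.06
```

```bash
python3 -c "
from go import *
o=env.get_obs();print({k:np.round(o[k],3).tolist() for k in('time_s','qpos','tool_pos','tool_rot','force','grip_width')})
print(delta(kp(.23,120),RT));print(delta(kp(.23,27),RT))"
```

```text
{'time_s': 3.6, 'qpos': [9.196, -15.008, -35.623, 106.434, 2.2, 63.684, -120.573], 'tool_pos': [0.5, 0.212, 0.331], 'tool_rot': [-178.364, -24.499, -3.142], 'force': [-0.989, -0.389, -0.493], 'grip_width': 0.06}
([-1.3, -4.2, -93.3], [-0.026, -0.007, -0.048])
([37.9, -7.7, -177.6], [-0.026, -0.007, -0.048])
```

Emit:
apply_moves(targets=[[[0, -2, -40], [-0.02, 0, -0.04]], [[-1, -4, -80], [-0.026, -0.007, -0.048]], [[-1, -4, -93], [-0.026, -0.007, -0.048]], [[-1, -4, -93], [-0.026, -0.007, -0.048]]])

```text
time_s: 4.0
tool_pos: [0.5018, 0.1983, 0.2377]
tool_rot: [179.9, -24.9, -5.9]
force: [0.1, -0.1, 0.3]
grip_width: 0.0599
```

```bash
python3 -c "
from go import *
o=env.get_obs();print({k:np.round(o[k],3).tolist() for k in('time_s','qpos','tool_pos','tool_rot','force','grip_width')})
print(delta(kp(.23,27),RT))
out=[]
for n,(a,b,c,d) in(('scene',(380,530,160,310)),('top',(110,210,130,230))):
    p=env.read_camera(n);im=cv2.cvtColor(p['image'],cv2.COLOR_RGB2BGR);uv=proj(p,[kp(.23,66),kp(.23,40),o['tool_pos']]).round(1);print(uv.tolist())
    out.append(cv2.resize(im[c:d,a:b],(400,400),interpolation=cv2.INTER_CUBIC))
cv2.imwrite('pics/ap.png',np.hstack(out))
"
```

```text
{'time_s': 4.0, 'qpos': [10.912, -12.247, -40.28, 114.936, 8.08, 54.383, -129.624], 'tool_pos': [0.502, 0.198, 0.238], 'tool_rot': [179.895, -24.914, -5.916], 'force': [0.105, -0.069, 0.289], 'grip_width': 0.06}
([36.1, 5.5, -84.2], [0.002, -0.002, 0.013])
[[464.4, 236.5], [458.2, 251.1], [471.3, 204.4]]
[[152.9, 215.4], [156.2, 211.3], [149.8, 223.1]]
```

View pics/ap.png

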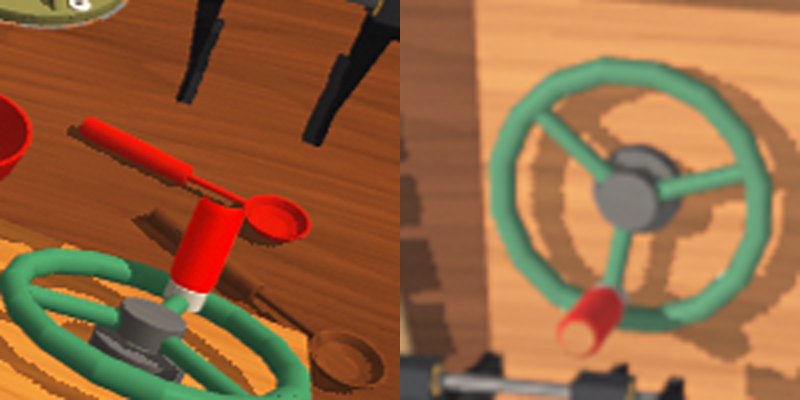

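The knob sits where the model puts it (scene 464,237 to 458,251). Joint 7 is getting close to its limit, so I'll turn the jaws about the axle first. The knob can be gripped from any side.

```bash
cat >> go.py <<'E'
RK=R.from_rotvec(.9*M[:,2]).as_matrix()@RT
def show(): o=env.get_obs();print({k:np.round(o[k],3).tolist() for k in('time_s','qpos','tool_pos','tool_rot','force','grip_width')})
E
python3 -c "
from go import *
print(delta(kp(.23,110),RK))"
```

```text
([-0.9, 7.6, -12.8], [-0.381, 0.041, 0.828])
```

Emit:
apply_moves(targets=[[[0, 4, 0], [-0.06, 0.006, 0.13]], [[0, 8, 0], [-0.12, 0.013, 0.26]], [[0, 8, -3], [-0.18, 0.02, 0.39]], [[0, 8, -6], [-0.24, 0.026, 0.52]], [[-1, 8, -9], [-0.3, 0.033, 0.65]], [[-1, 8, -13], [-0.36, 0.04, 0.78]], [[-1, 8, -13], [-0.381, 0.041, 0.828]], [[-1, 8, -13], [-0.381, 0.041, 0.828]]])

```text
time_s: 4.9
tool_pos: [0.5032, 0.2078, 0.2293]
tool_rot: [159.8, -15.3, 49.1]
force: [-0.5, -0.6, -0.2]
grip_width: 0.0598
```

Emit:
apply_moves(targets=[[[0, 0, 0], [0, 0, 0]], [[0, 0, 0], [0, 0, 0]]])

```text
time_s: 5.1
tool_pos: [0.5024, 0.2076, 0.2278]
tool_rot: [159.9, -15.2, 49.0]
force: [-0.5, -0.6, 0.3]
grip_width: 0.06
```

```bash
python3 -c "
from go import *
show();print(delta(kp(.23,110),RK));print(delta(kp(.23,27),RK))"
```

```text
{'time_s': 5.1, 'qpos': [3.385, -10.467, -35.206, 115.542, 11.256, 53.512, -81.284], 'tool_pos': [0.502, 0.208, 0.228], 'tool_rot': [159.88, -15.198, 49.008], 'force': [-0.461, -0.573, 0.256], 'grip_width': 0.06}
([0.6, -0.6, 0.9], [0.001, 0.0, 0.001])
([35.6, -3.8, -74.3], [0.001, 0.0, 0.001])
```

Settled within 1 mm. Next: descend along the axle and grip.

Emit:
apply_moves(targets=[[[9, -1, -19], [0, 0, 0]], [[18, -2, -38], [0, 0, 0]], [[27, -3, -57], [0, 0, 0]], [[36, -4, -74], [0, 0, 0]], [[36, -4, -74], [0, 0, 0]], [[36, -4, -74], [0, 0, 0]]])

```text
time_s: 5.7
tool_pos: [0.5378, 0.2035, 0.1529]
tool_rot: [159.9, -15.1, 49.0]
force: [-0.5, 0.1, 0.6]
grip_width: 0.06
```

Emit:
apply_moves(targets=[[[0, 0, 0], [0, 0, 0]], [[0, 0, 0], [0, 0, 0]], [[0, 0, 0], [0, 0, 0]], [[0, 0, 0], [0, 0, 0]], [[0, 0, 0], [0, 0, 0]]], hand=10, squeeze=35)

```text
time_s: 6.2
tool_pos: [0.54, 0.2015, 0.1545]
tool_rot: [159.6, -15.2, 49.0]
force: [6.1, -5.9, 2.0]
grip_width: 0.0283
```

```bash
python3 -c "
from go import *
show();print(delta(kp(.23,27),RK))
o=env.get_obs()
print('local knob est',(M.T@(o['tool_pos']-hub)*1e3).round(1))
for q in np.arange(.23,7.2,.15): print(round(q,2),((kp(q,27)-kp(.23,27))*1e3).round(0).astype(int).tolist(),end='; ')"
```

```text
{'time_s': 6.2, 'qpos': [4.691, -1.396, -36.793, 117.663, 20.517, 45.021, -88.175], 'tool_pos': [0.54, 0.202, 0.155], 'tool_rot': [159.645, -15.183, 49.04], 'force': [6.074, -5.948, 2.044], 'grip_width': 0.028}
([-2.1, 2.3, -1.1], [0.004, 0.003, 0.002])
local knob est [-60.8  12.7  27. ]
0.23 [0, 0, 0]; 0.38 [3, 9, 1]; 0.53 [8, 17, 3]; 0.68 [14, 25, 5]; 0.83 [21, 31, 8]; 0.98 [28, 37, 11]; 1.13 [36, 41, 15]; 1.28 [45, 44, 19]; 1.43 [53, 45, 23]; 1.58 [62, 45, 27]; 1.73 [71, 43, 31]; 1.88 [79, 40, 35]; 2.03 [87, 36, 39]; 2.18 [94, 30, 42]; 2.33 [100, 23, 46]; 2.48 [106, 16, 48]; 2.63 [110, 7, 51]; 2.78 [113, -2, 52]; 2.93 [114, -12, 54]; 3.08 [115, -21, 54]; 3.23 [114, -31, 54]; 3.38 [111, -40, 53]; 3.53 [108, -49, 52]; 3.68 [103, -58, 50]; 3.83 [97, -65, 48]; 3.98 [91, -72, 45]; 4.13 [83, -77, 42]; 4.28 [75, -81, 38]; 4.43 [66, -84, 34]; 4.58 [58, -85, 30]; 4.73 [49, -85, 26]; 4.88 [40, -83, 22]; 5.03 [32, -80, 18]; 5.18 [24, -75, 14]; 5.33 [17, -70, 11]; 5.48 [11, -63, 8]; 5.63 [6, -55, 5]; 5.78 [2, -46, 3]; 5.93 [-1, -37, 1]; 6.08 [-3, -28, 0]; 6.23 [-3, -18, -1]; 6.38 [-2, -8, -1]; 6.53 [0, 1, 0]; 6.68 [4, 10, 1]; 6.83 [9, 18, 3]; 6.98 [15, 26, 6]; 7.13 [21, 32, 9];
```

Emit:
apply_moves(targets=[[[5, 7, 1], [0, 0, 0]], [[11, 14, 4], [0, 0, 0]], [[17, 22, 6], [0, 0, 0]], [[24, 28, 9], [0, 0, 0]], [[31, 34, 12], [0, 0, 0]], [[39, 38, 16], [0, 0, 0]], [[48, 41, 20], [0, 0, 0]], [[56, 42, 24], [0, 0, 0]]])

```text
time_s: 7.0
tool_pos: [0.5951, 0.2392, 0.1782]
tool_rot: [159.6, -14.7, 48.7]
force: [-8.9, -13.6, 12.0]
grip_width: 0.0247
```

```bash
python3 -c "
from go import *
show();o=env.get_obs()
l=M.T@(o['tool_pos']-hub)*1e3;print('local',l.round(1),'q~',np.arctan2(l[1],-l[0]).round(3),'r',np.hypot(*l[:2]).round(1),'F local',(M.T@o['force']).round(1))"
```

```text
{'time_s': 7.0, 'qpos': [2.254, 7.136, -37.698, 107.426, 27.034, 50.671, -92.795], 'tool_pos': [0.595, 0.239, 0.178], 'tool_rot': [159.591, -14.718, 48.719], 'force': [-8.947, -13.604, 11.988], 'grip_width': 0.025}
local [-4.2 55.3 26.7] q~ 1.495 r 55.4 F local [ -1.9 -14.4  14.1]
```

Emit:
apply_moves(targets=[[[0, -4, 0], [0, 0, 0]], [[0, -4, 0], [0, 0, 0]], [[0, -4, 0], [0, 0, 0]]])

```text
time_s: 7.3
tool_pos: [0.5956, 0.239, 0.1785]
tool_rot: [159.7, -15.1, 48.9]
force: [-0.5, -5.7, 5.4]
grip_width: 0.0249
```

```bash
python3 -c "
from go import *
show();o=env.get_obs()
l=M.T@(o['tool_pos']-hub)*1e3;print('local',l.round(1),'q~',np.arctan2(l[1],-l[0]).round(3),'r',np.hypot(*l[:2]).round(1),'F local',(M.T@o['force']).round(1))
out=[]
for n,(a,b,c,d) in(('scene',(370,520,210,330)),('top',(100,220,125,221))):
    p=env.read_camera(n);im=cv2.cvtColor(p['image'],cv2.COLOR_RGB2BGR)
    im=cv2.resize(im[c:d,a:b],(400,320),interpolation=cv2.INTER_CUBIC);s=400/(b-a)
    for X,cc in(([hub],(0,0,255)),([o['tool_pos']],(255,0,255))):
        u=((proj(p,X)[0]+.5-[a,c])*s).astype(int);cv2.circle(im,tuple(map(int,u)),3,cc,-1)
    cv2.polylines(im,[((hull(proj(p,torus(6)@M.T+hub))+.5-[a,c])*s).astype(np.int32)],True,(255,0,0),1)
    out.append(im)
cv2.imwrite('pics/turn.png',np.hstack(out))
"
```

```text
{'time_s': 7.3, 'qpos': [2.585, 6.855, -37.697, 107.691, 26.572, 50.052, -92.208], 'tool_pos': [0.596, 0.239, 0.179], 'tool_rot': [159.683, -15.101, 48.949], 'force': [-0.491, -5.687, 5.414], 'grip_width': 0.025}
local [-3.6 55.1 26.8] q~ 1.505 r 55.2 F local [ 2.3 -5.7  4.9]
```

View pics/turn.png

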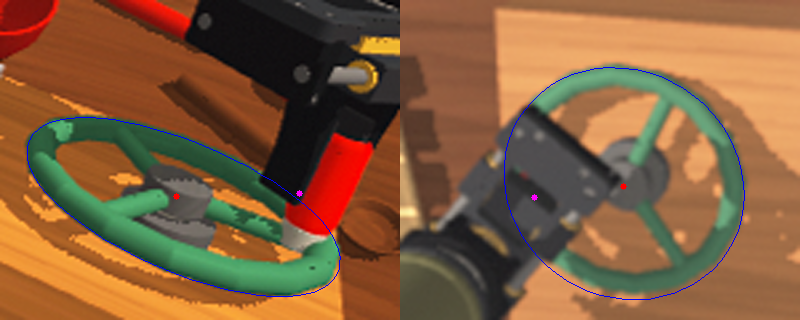

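The knob is about 8 mm off-centre along the pads, and the fitted hub is about 3.5 mm too far to +y. I'll regrip centred.

Emit:
apply_moves(targets=[[[0, 0, 0], [0, 0, 0]], [[0, 0, 0], [0, 0, 0]], [[0, 0, 0], [0, 0, 0]], [[0, 0, 0], [0, 0, 0]]], hand=50)

```text
time_s: 7.8
tool_pos: [0.5931, 0.242, 0.176]
tool_rot: [160.0, -15.1, 49.1]
force: [-1.0, 0.7, -0.7]
grip_width: 0.0463
```

```bash
python3 -c "
import numpy as np
v=np.load('hub.npy')
from h import *
v[:3]+=deskR(v[3])@[0,-.0035,0];np.save('hub.npy',v)
from go import *
show();o=env.get_obs()
l=M.T@(o['tool_pos']-hub)*1e3;print('local',l.round(1),'F local',(M.T@o['force']).round(1))
print(delta(kp(1.593,27),RK))
p=env.read_camera('scene');q=env.read_camera('top')
# spoke angle from the scene: green pixels inside radius 25..70 on the wheel plane
P=np.array([[r*np.cos(a),r*np.sin(a),0] for a in np.radians(np.arange(0,360)) for r in np.arange(35,62,2)])/1e3
for n,pp in(('s',p),('t',q)):
    u=(proj(pp,P@M.T+hub)+.0).round().astype(int);H=hsv(pp)[u[:,1],u[:,0]]
    g=((H[:,0]>55)&(H[:,0]<100)&(H[:,1]>70)).reshape(360,-1).mean(1)
    i=np.nonzero(g>.6)[0];print(n,np.split(i,np.nonzero(np.diff(i)>3)[0]+1))
"
```

```text
{'time_s': 7.8, 'qpos': [2.5, 6.958, -37.856, 107.831, 26.395, 49.934, -92.201], 'tool_pos': [0.593, 0.242, 0.176], 'tool_rot': [159.97, -15.059, 49.105], 'force': [-0.955, 0.749, -0.685], 'grip_width': 0.046}
local [-7.1 61.4 25.7] F local [-1.2  0.7 -0.2]
([7.5, 2.9, 4.8], [0.002, -0.002, -0.001])
s [array([ 80,  81,  82,  83,  84,  85,  86,  87,  88,  89,  90,  91,  92,
        93,  94,  95,  96,  97,  98,  99, 100, 101, 102, 103, 104, 105,
       106, 107, 108, 109, 110, 112]), array([200, 201, 202, 203, 204, 205, 206, 207, 208, 209, 210, 211, 212,
       213, 214, 215, 216, 217, 218, 219, 220, 221, 222]), array([327, 328, 329, 330, 331, 332, 333, 334, 335, 336, 337, 338, 339,
       340, 341, 342, 343, 344, 345, 346])]
t [array([211, 212, 213, 214, 215, 216, 217, 218]), array([334, 335, 336, 337, 338, 339, 340, 341, 342])]
```

Emit:
apply_moves(targets=[[[5, 3, 4], [0, 0, 0]], [[5, 3, 4], [0, 0, 0]], [[5, 3, 4], [0, 0, 0]]])

```text
time_s: 8.2
tool_pos: [0.599, 0.2447, 0.1808]
tool_rot: [159.9, -15.1, 49.1]
force: [0.0, -0.1, -0.5]
grip_width: 0.0501
```

Emit:
apply_moves(targets=[[[0, 0, 0], [0, 0, 0]], [[0, 0, 0], [0, 0, 0]], [[0, 0, 0], [0, 0, 0]], [[0, 0, 0], [0, 0, 0]], [[0, 0, 0], [0, 0, 0]]], hand=10, squeeze=50)

```text
time_s: 8.7
tool_pos: [0.5989, 0.2439, 0.1807]
tool_rot: [159.9, -15.1, 49.0]
force: [0.0, -1.2, 0.4]
grip_width: 0.0248
```

```bash
cat >> go.py <<'E'
def loc():
    o=env.get_obs();l=M.T@(o['tool_pos']-hub)*1e3;q=np.arctan2(l[1],-l[0])%(2*np.pi)
    print('t',o['time_s'],'local',l.round(1),'q~',q.round(3),'r',np.hypot(*l[:2]).round(1),'F local',(M.T@o['force']).round(1),'w',o['grip_width'].__round__(4),'q7',np.round(o['qpos'],0))
    return q
def tab(q,n=8,dq=.16,fr=1.):   # shifts from measured tcp
    o=env.get_obs()
    for i in range(1,n+1): print(((kp(q+dq*i,27)-kp(q,27))*1e3).round(0).astype(int).tolist(),end=' ')
E
python3 -c "
from go import *
q=loc();tab(q)"
```

```text
t 8.7 local [-0.1 63.8 27.6] q~ 1.57 r 63.8 F local [ 0.3 -1.1  0.3] w 0.0248 q7 [  2.   8. -38. 107.  27.  51. -92.]
[9, -2, 4] [18, -5, 9] [26, -10, 13] [34, -16, 16] [40, -23, 20] [46, -32, 23] [50, -41, 25] [52, -51, 26]
```

Emit:
apply_moves(targets=[[[9, -2, 4], [0, 0, 0]], [[18, -5, 9], [0, 0, 0]], [[26, -10, 13], [0, 0, 0]], [[34, -16, 16], [0, 0, 0]], [[40, -23, 20], [0, 0, 0]], [[46, -32, 23], [0, 0, 0]], [[50, -41, 25], [0, 0, 0]], [[50, -41, 25], [0, 0, 0]]])

```text
time_s: 9.5
tool_pos: [0.653, 0.2024, 0.2076]
tool_rot: [159.7, -15.5, 49.1]
force: [10.6, 1.1, -5.2]
grip_width: 0.0249
```

```bash
python3 -c "
from go import *
q=loc();tab(2.69);print(((kp(2.69,27)-env.get_obs()['tool_pos'])*1e3).round(1))"
```

```text
t 9.5 local [63.6 27.4 27.6] q~ 2.734 r 69.2 F local [ 7.3  2.1 -9.1] w 0.0249 q7 [  6.  10. -36. 102.  25.  51. -84.]
[3, -10, 2] [4, -20, 3] [3, -31, 3] [1, -41, 2] [-2, -51, 1] [-7, -60, -1] [-13, -68, -3] [-20, -75, -6] [-4.3  1.3 -2.7]
```

```bash
python3 -c "
import numpy as np
v=np.load('hub.npy')
from h import *
v[:3]+=deskR(v[3])@[.005,-.0005,0];np.save('hub.npy',v)
from go import *
q=loc();tab(q)"
```

```text
t 9.5 local [58.6 27.9 27.6] q~ 2.696 r 64.9 F local [ 7.3  2.1 -9.1] w 0.0249 q7 [  6.  10. -36. 102.  25.  51. -84.]
[2, -10, 2] [3, -20, 2] [3, -31, 3] [1, -41, 2] [-3, -51, 1] [-7, -60, -1] [-13, -68, -3] [-20, -75, -6]
```

Emit:
apply_moves(targets=[[[4, -10, 3], [0, 0, 0]], [[6, -20, 4], [0, 0, 0]], [[6, -31, 5], [0, 0, 0]], [[4, -41, 4], [0, 0, 0]], [[0, -51, 3], [0, 0, 0]], [[-4, -60, 1], [0, 0, 0]], [[-10, -68, -1], [0, 0, 0]], [[-10, -68, -1], [0, 0, 0]]])

```text
time_s: 10.3
tool_pos: [0.6378, 0.132, 0.2034]
tool_rot: [159.9, -14.9, 48.9]
force: [1.2, -3.9, -5.1]
grip_width: 0.0249
```

```bash
python3 -c "
from go import *
q=loc();tab(q)"
```

```text
t 10.3 local [ 48.9 -43.6  27.5] q~ 3.87 r 65.5 F local [-0.7 -3.8 -5.3] w 0.0249 q7 [ 13.   5. -34. 106.  18.  49. -74.]
[-7, -7, -3] [-16, -12, -7] [-25, -15, -11] [-34, -17, -15] [-43, -18, -19] [-53, -17, -24] [-62, -14, -28] [-70, -9, -32]
```

Excellent: radius 65.5 mm, low force.

Emit:
apply_moves(targets=[[[-7, -8, -3], [0, 0, 0]], [[-16, -13, -7], [0, 0, 0]], [[-25, -16, -11], [0, 0, 0]], [[-34, -18, -15], [0, 0, 0]], [[-43, -19, -19], [0, 0, 0]], [[-53, -18, -24], [0, 0, 0]], [[-62, -15, -28], [0, 0, 0]], [[-62, -15, -28], [0, 0, 0]]])

```text
time_s: 11.1
tool_pos: [0.5742, 0.119, 0.1744]
tool_rot: [160.0, -14.8, 49.0]
force: [-2.0, -2.1, -7.1]
grip_width: 0.025
```

```bash
python3 -c "
from go import *
q=loc();tab(q)"
```

```text
t 11.1 local [-19.8 -62.3  27.4] q~ 5.02 r 65.3 F local [-4.6 -2.2 -5.7] w 0.025 q7 [ 14.  -3. -34. 116.  13.  45. -71.]
[-8, 5, -4] [-16, 11, -8] [-22, 18, -11] [-28, 27, -14] [-32, 36, -16] [-34, 46, -18] [-36, 56, -19] [-35, 66, -19]
```

Emit:
apply_moves(targets=[[[-8, 5, -4], [0, 0, 0]], [[-16, 11, -8], [0, 0, 0]], [[-22, 18, -11], [0, 0, 0]], [[-28, 27, -14], [0, 0, 0]], [[-32, 36, -16], [0, 0, 0]], [[-34, 46, -18], [0, 0, 0]], [[-36, 56, -19], [0, 0, 0]], [[-36, 56, -19], [0, 0, 0]]])

```text
time_s: 11.9
tool_pos: [0.539, 0.1776, 0.1556]
tool_rot: [160.1, -14.9, 49.1]
force: [-0.4, 2.7, -10.7]
grip_width: 0.025
```

```bash
python3 -c "
from go import *
q=loc();tab(q,6,.1)"
```

```text
t 11.9 local [-64.3  -7.1  27.5] q~ 6.173 r 64.7 F local [-5.1  2.7 -9.4] w 0.025 q7 [ 11.  -3. -39. 119.  17.  44. -82.]
[0, 6, 0] [1, 13, 0] [2, 19, 0] [4, 25, 1] [7, 31, 2] [10, 37, 3]
```

Emit:
apply_moves(targets=[[[0, 6, 0], [0, 0, 0]], [[1, 13, 0], [0, 0, 0]], [[2, 19, 0], [0, 0, 0]], [[4, 25, 1], [0, 0, 0]], [[7, 31, 2], [0, 0, 0]], [[8, 35, 3], [0, 0, 0]], [[9, 37, 3], [0, 0, 0]], [[9, 37, 3], [0, 0, 0]]])

```text
time_s: 12.7
tool_pos: [0.5467, 0.21, 0.1579]
tool_rot: [160.1, -14.5, 48.8]
force: [-13.4, -6.1, -9.9]
grip_width: 0.025
```

```bash
python3 -c "
from go import *
q=loc();tab(q,6,.1)"
```

```text
t 12.7 local [-59.   25.8  27.6] q~ 0.412 r 64.4 F local [-15.8  -7.2  -3.6] w 0.025 q7 [  9.   1. -42. 115.  22.  47. -89.]
[3, 6, 1] [7, 11, 3] [11, 16, 4] [15, 20, 6] [20, 24, 8] [25, 27, 11]
```

At the stop: q ≈ 6.70, with about 13 N resisting along the turn. Release, retract along the axle, and look.

Emit:
apply_moves(targets=[[[-2, -3, 0], [0, 0, 0]], [[-2, -3, 0], [0, 0, 0]], [[-2, -3, 0], [0, 0, 0]], [[-2, -3, 0], [0, 0, 0]]], hand=60)

```text
time_s: 13.1
tool_pos: [0.5507, 0.2116, 0.1643]
tool_rot: [159.7, -15.4, 49.2]
force: [0.4, -0.3, 0.8]
grip_width: 0.0488
```

Emit:
apply_moves(targets=[[[-9, 1, 20], [0, 0, 0]], [[-18, 2, 40], [0, 0, 0]], [[-30, 3, 65], [0, 0, 0]], [[-40, 4, 90], [0, 0, 0]], [[-40, -20, 120], [0, 0, 0]], [[-40, -60, 150], [0, 0, 0]], [[-40, -110, 170], [0, 0, 0]], [[-40, -150, 170], [0, 0, 0]]])

```text
time_s: 13.9
tool_pos: [0.5172, 0.0715, 0.3332]
tool_rot: [159.9, -15.1, 49.0]
force: [0.1, -0.2, 1.6]
grip_width: 0.06
```

Emit:
apply_moves(targets=[[[0, -40, 0], [0, 0, -0.1]], [[0, -85, 0], [0, 0.1, -0.2]], [[0, -130, 0], [0, 0.1, -0.3]], [[0, -180, 0], [0, 0.1, -0.4]], [[0, -225, 0], [0, 0.1, -0.5]], [[0, -225, 0], [0, 0.1, -0.5]]])

```text
time_s: 14.5
tool_pos: [0.5149, -0.1599, 0.3308]
tool_rot: [163.2, -10.2, 19.0]
force: [-0.2, 0.3, -0.2]
grip_width: 0.0598
```

```bash
python3 -c "
from go import *
show()
out=[]
for n,(a,b,c,d) in(('scene',(250,520,205,340)),('top',(120,300,120,255))):
    p=env.read_camera(n);im=cv2.cvtColor(p['image'],cv2.COLOR_RGB2BGR)
    out.append(cv2.resize(im[c:d,a:b],None,fx=(800 if n=='scene' else 800)/540,fy=800/540,interpolation=cv2.INTER_CUBIC) if 0 else cv2.resize(im[c:d,a:b],(int((b-a)*2.2),int((d-c)*2.2)),interpolation=cv2.INTER_CUBIC) if n=='scene' else cv2.resize(im[c:d,a:b],None,fx=2.2,fy=2.2,interpolation=cv2.INTER_CUBIC))
    np.save(f'{n}.npy',p['image'])
w=max(o.shape[1] for o in out)
cv2.imwrite('pics/open.png',np.vstack([cv2.copyMakeBorder(o,0,0,0,w-o.shape[1],0) for o in out]))"
```

```text
{'time_s': 14.5, 'qpos': [5.815, -10.466, 1.109, 103.979, 11.625, 70.351, -67.969], 'tool_pos': [0.515, -0.16, 0.331], 'tool_rot': [163.167, -10.211, 18.976], 'force': [-0.155, 0.264, -0.23], 'grip_width': 0.06}
```

View pics/open.png

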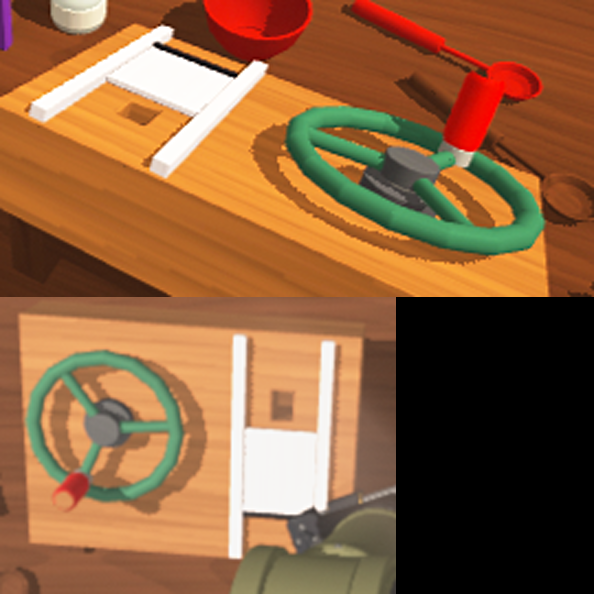

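Knob and cover are at the open end and the pocket is uncovered: scene crop (142,113), top crop (282,108). Next I'll measure the mouth and the rail direction on the face plane from both cameras.

```bash
cat > pk.py <<'E'
from go import *
def ray(p,uv,h):  # pixel -> local desk coords (mm) on plane z=h mm above face
    uv=np.atleast_2d(uv);T=p["camera_from_world"];d=np.c_[uv,np.ones(len(uv))]@np.linalg.inv(p["camera_matrix"]).T@T[:3,:3]
    c=-T[:3,:3].T@T[:3,3];n=M[:,2];o=hub+n*(h-24)/1e3
    s=((o-c)@n)/(d@n);return (c+d*s[:,None]-hub)@M*1e3
for n,(a,b,c,d) in(("scene",(300,330,246,268)),("top",(236,262,157,182))):
    p=env.read_camera(n);im=cv2.resize(p["image"][c:d,a:b],None,fx=8,fy=8,interpolation=cv2.INTER_CUBIC)
    V=im.max(2);med=np.median(V);print(n,med,np.percentile(V,[2,10,20]))
    k=big(V<(med+np.percentile(V,3))/2);ys,xs=np.nonzero(k)
    q=cv2.minAreaRect(np.c_[xs,ys].astype(np.float32))
    cn,_=None,0
    uv=np.c_[(xs+.5)/8-.5+a,(ys+.5)/8-.5+c];L=ray(p,uv,0)
    r=cv2.minAreaRect(L[:,:2].astype(np.float32));print("mouth local centroid",L.mean(0).round(1),"rect",np.round(r[0],1),np.round(r[1],1),round(r[2],1),"pix",uv.mean(0).round(1),"min/max",L.min(0).round(1),L.max(0).round(1))
    if n=="top":
        I=p["image"].astype(int);w=(I.min(2)>215)
        E=[]
        for row in range(142,225):
            x=np.nonzero(w[row,215:245])[0]
            if len(x): E.append([215+x[0]-.5,row])
        L=ray(p,np.array(E),10);f=np.polyfit(L[:,0],L[:,1],1);res=L[:,1]-np.polyval(f,L[:,0])
        m=abs(res)<2;f=np.polyfit(L[m,0],L[m,1],1);print("rail slope deg",np.degrees(np.arctan(f[0])).round(2),f[1].round(1),m.sum())
E
python3 pk.py
```

```text
scene 240.0 [156. 175. 211.]
mouth local centroid [  28.8 -180.6  -24. ] rect [  28.3 -181.5] [34.8 22.6] 0.5 pix [313.3 256.5] min/max [  10.8 -192.8  -24. ] [  45.6 -170.1  -24. ]
top 231.0 [142. 161. 195.]
mouth local centroid [  29.9 -181.9  -24. ] rect [  30.4 -181.9] [33.  22.8] 2.3 pix [247.6 169.2] min/max [  13.5 -193.7  -24. ] [  46.6 -170.8  -24. ]
rail slope deg 0.17 -130.8 83
```

```bash
cat > chk.py <<'E'
from pk import *
for n,(a,b,c,d) in(("scene",(370,510,225,330)),("top",(125,215,140,220))):
    p=env.read_camera(n);H=hsv(p);w=np.zeros(H.shape[:2],bool);w[c:d,a:b]=1
    ys,xs=np.nonzero(cv2.morphologyEx(((H[...,0]>55)&(H[...,0]<100)&(H[...,1]>70)&w).astype(np.uint8),2,np.ones((2,2))))
    L=ray(p,dens(hull(np.c_[xs,ys])),24)[:,:2]
    s=least_squares(lambda v:np.hypot(*(L-v[:2]).T)-v[2],[0,0,85],loss="soft_l1");print(n,"rim centre vs hub",s.x.round(1))
E
python3 chk.py | grep rim; python3 -c "
from go import *
RS=R.from_euler('xyz',[180,0,-10.1],degrees=True).as_matrix()
print(delta([.582,-.336,.25],RS))"
```

```text
scene rim centre vs hub [-7.   4.8 92.5]
top rim centre vs hub [-3.2  0.3 81.4]
([66.8, -184.6, -79.4], [0.277, 0.201, -0.49])
```

Emit:
apply_moves(targets=[[[10, -30, 0], [0.05, 0.03, -0.08]], [[20, -60, 0], [0.1, 0.06, -0.16]], [[30, -95, 0], [0.14, 0.1, -0.25]], [[40, -130, 0], [0.18, 0.13, -0.33]], [[55, -160, -20], [0.22, 0.17, -0.41]], [[67, -185, -45], [0.277, 0.201, -0.49]], [[67, -185, -79], [0.277, 0.201, -0.49]], [[67, -185, -79], [0.277, 0.201, -0.49]]], hand=50)

```text
time_s: 15.7
tool_pos: [0.5796, -0.3367, 0.2427]
tool_rot: [-179.8, 0.7, -10.3]
force: [0.1, 1.5, 0.4]
grip_width: 0.05
```

Emit:
apply_moves(targets=[[[0, 0, 0], [0, 0, 0]], [[0, 0, 0], [0, 0, 0]]])

```text
time_s: 15.9
tool_pos: [0.5831, -0.3366, 0.2533]
tool_rot: [180.0, -0.2, -10.1]
force: [-0.3, -0.7, 0.9]
grip_width: 0.0501
```

```bash
python3 -c "
from go import *
show()
RS=R.from_euler('xyz',[180,0,-10.1],degrees=True).as_matrix()
print(delta([.582,-.336,.118],RS))
out=[]
o=env.get_obs()
for n,(a,b,c,d) in(('scene',(110,260,120,270)),('top',(320,440,135,255))):
    p=env.read_camera(n);im=cv2.cvtColor(p['image'],cv2.COLOR_RGB2BGR);s=400/(b-a)
    im=cv2.resize(im[c:d,a:b],(400,400),interpolation=cv2.INTER_CUBIC)
    cr=R.from_euler('z',-10.1,degrees=True).as_matrix()
    P=np.array([[.582,-.336,0]])+box(-12,12,-7,7,60,150)@cr.T
    cv2.polylines(im,[((hull(proj(p,P))+.5-[a,c])*s).astype(np.int32)],True,(255,255,0),1)
    u=((proj(p,[o['tool_pos']])[0]+.5-[a,c])*s).astype(int);cv2.circle(im,tuple(map(int,u)),3,(255,0,255),-1)
    out.append(im)
cv2.imwrite('pics/pre.png',np.hstack(out))"
```

```text
{'time_s': 15.9, 'qpos': [17.641, 20.507, 13.616, 77.499, -4.838, 82.347, -69.064], 'tool_pos': [0.583, -0.337, 0.253], 'tool_rot': [179.989, -0.213, -10.116], 'force': [-0.335, -0.72, 0.895], 'grip_width': 0.05}
([-1.1, 0.6, -135.3], [0.001, 0.004, 0.0])
```

View pics/pre.png

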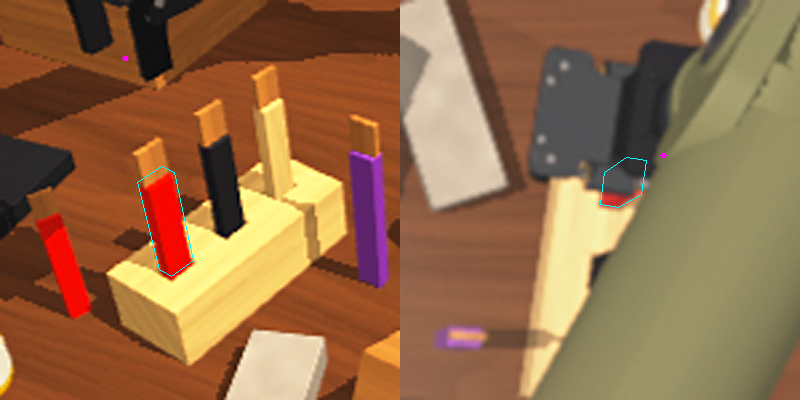

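The cyan outline is on the red spatula in the stand; the smaller look-alike stands clear to its left (scene crop 65,260). Descend and grip.

Emit:
apply_moves(targets=[[[-1, 0, -40], [0, 0, 0]], [[-1, 0, -80], [0, 0, 0]], [[-1, 1, -110], [0, 0, 0]], [[-1, 1, -130], [0, 0.004, 0]], [[-1, 1, -137], [0, 0.004, 0]], [[-1, 1, -137], [0, 0.004, 0]], [[-1, 1, -137], [0, 0.004, 0]]])

```text
time_s: 16.7
tool_pos: [0.582, -0.337, 0.1154]
tool_rot: [179.9, 0.1, -10.2]
force: [0.1, 0.5, 0.9]
grip_width: 0.05
```

Emit:
apply_moves(targets=[[[0, 0, 0], [0, 0, 0]], [[0, 0, 0], [0, 0, 0]], [[0, 0, 0], [0, 0, 0]], [[0, 0, 0], [0, 0, 0]], [[0, 0, 0], [0, 0, 0]], [[0, 0, 0], [0, 0, 0]]], hand=2, squeeze=30)

```text
time_s: 17.3
tool_pos: [0.5808, -0.3366, 0.113]
tool_rot: [180.0, 0.3, -10.2]
force: [0.1, 0.9, 0.3]
grip_width: 0.014
```

Emit:
apply_moves(targets=[[[0, 0, 15], [0, 0, 0]], [[0, 0, 30], [0, 0, 0]], [[0, 0, 50], [0, 0, 0]], [[0, 0, 70], [0, 0, 0]], [[0, 0, 100], [0, 0, 0]], [[0, 0, 140], [0, 0, 0]], [[0, 0, 180], [0, 0, 0]], [[0, 0, 200], [0, 0, 0]]])

```text
time_s: 18.1
tool_pos: [0.5818, -0.3373, 0.3196]
tool_rot: [179.9, -0.2, -10.3]
force: [0.3, -0.8, -0.7]
grip_width: 0.0136
```

```bash
cat >> go.py <<'E'
PK=np.array([30.5,-181.7])
def pk(h,foot,dx=0,dy=0): # TCP so that foot (foot mm beyond TCP) is h above face at pocket
    return hub+M@np.array([PK[0]+dx,PK[1]+dy,-24+h+foot])/1e3
E
python3 -c "
from go import *
show();print(delta(pk(80,105),RT),pk(80,105))"
```

```text
{'time_s': 18.1, 'qpos': [17.678, 19.836, 14.042, 70.947, -4.641, 89.575, -69.317], 'tool_pos': [0.582, -0.337, 0.32], 'tool_rot': [179.856, -0.15, -10.253], 'force': [0.296, -0.828, -0.733], 'grip_width': 0.014}
([-29.3, 338.4, -3.0], [-0.056, -0.43, 0.087]) [0.55251011 0.00110105 0.31666597]
```

Emit:
apply_moves(targets=[[[0, 40, 10], [0, -0.05, 0.01]], [[-5, 85, 20], [-0.01, -0.1, 0.02]], [[-10, 130, 20], [-0.02, -0.16, 0.03]], [[-15, 175, 20], [-0.03, -0.22, 0.04]], [[-20, 220, 20], [-0.035, -0.28, 0.05]], [[-25, 265, 20], [-0.04, -0.34, 0.06]], [[-29, 305, 10], [-0.05, -0.4, 0.075]], [[-29, 338, 0], [-0.056, -0.43, 0.087]]])

```text
time_s: 18.9
tool_pos: [0.5507, 0.0042, 0.3154]
tool_rot: [-179.9, -24.9, -5.1]
force: [0.7, -0.2, 0.0]
grip_width: 0.0135
```

Emit:
apply_moves(targets=[[[0, 0, 0], [0, 0, 0]], [[0, 0, 0], [0, 0, 0]], [[0, 0, 0], [0, 0, 0]]])

```text
time_s: 19.2
tool_pos: [0.5523, 0.0001, 0.3146]
tool_rot: [-179.9, -24.7, -5.3]
force: [0.2, -0.7, 0.7]
grip_width: 0.014
```

```bash
cat > held.py <<'E'
from go import *
import sys
show();o=env.get_obs();l=M.T@(o['tool_pos']-hub)*1e3;print('local',l.round(1),'foot h',(l[2]+24-103).round(1));print(delta(pk(float(sys.argv[2]),103),RT))
Rt=R.from_euler('xyz',o['tool_rot'],degrees=True).as_matrix();out=[]
for n,(a,b,c,d) in(('scene',(255,375,140,275)),('top',(200,320,110,230))):
    p=env.read_camera(n);im=cv2.cvtColor(p['image'],cv2.COLOR_RGB2BGR);s=400/(b-a)
    im=cv2.resize(im[c:d,a:b],None,fx=s,fy=s,interpolation=cv2.INTER_CUBIC)
    B=box(-12,12,-7,7,0,140);P=(B*[1,1,-1]+[0,0,.103])@Rt.T+o['tool_pos']
    Q=(np.array([[x,y,-24] for x in(-16.5,16.5) for y in(-11.5,11.5)])+[PK[0],PK[1],0])/1e3@M.T+hub
    for X,cc in((P,(255,255,0)),(Q,(0,255,0))): cv2.polylines(im,[((hull(proj(p,X))+.5-[a,c])*s).astype(np.int32)],True,cc,1)
    out.append(im[:450])
h=max(i.shape[0] for i in out)
cv2.imwrite(sys.argv[1],np.hstack([cv2.copyMakeBorder(i,0,h-i.shape[0],0,0,0) for i in out]))
E
python3 held.py pics/held.png 8
```

```text
{'time_s': 19.2, 'qpos': [0.014, -13.65, -4.77, 109.723, 3.456, 59.61, -101.273], 'tool_pos': [0.552, 0.0, 0.315], 'tool_rot': [-179.87, -24.653, -5.33], 'force': [0.176, -0.683, 0.728], 'grip_width': 0.014}
local [  29.5 -182.7  159.2] foot h 80.2
([31.4, -1.8, -65.0], [-0.003, -0.006, 0.001])
```

View pics/held.png

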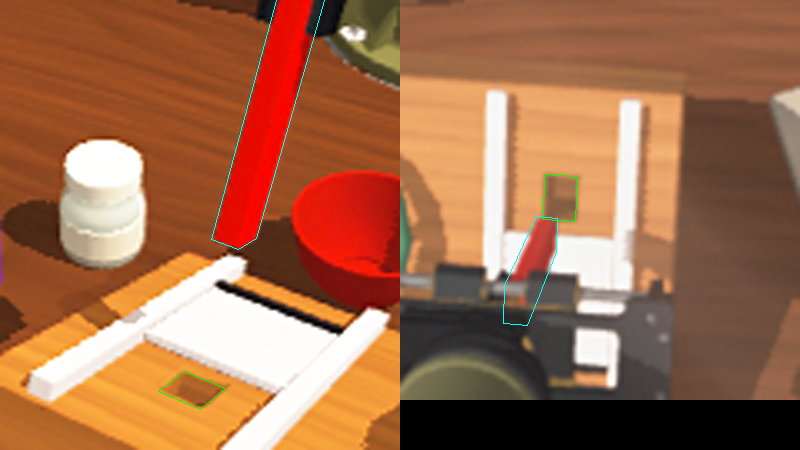

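Emit:
apply_moves(targets=[[[8, 0, -16], [0, 0, 0]], [[16, -1, -33], [0, 0, 0]], [[24, -1, -50], [0, 0, 0]], [[31, -1, -65], [0, -0.006, 0]], [[31, -1, -65], [0, -0.006, 0]], [[31, -1, -65], [0, -0.006, 0]]])

```text
time_s: 19.9
tool_pos: [0.583, -0.0003, 0.2482]
tool_rot: [-179.8, -24.9, -5.3]
force: [0.1, -0.0, -0.6]
grip_width: 0.0135
```

```bash
python3 held.py pics/held2.png -60
```

```text
{'time_s': 19.9, 'qpos': [0.145, -8.251, -4.925, 112.885, 4.387, 50.881, -102.183], 'tool_pos': [0.583, -0.0, 0.248], 'tool_rot': [-179.841, -24.866, -5.304], 'force': [0.058, -0.015, -0.621], 'grip_width': 0.013}
local [  29.2 -180.3   86.1] foot h 7.1
([29.3, -4.0, -60.3], [-0.003, -0.002, 0.0])
```

View pics/held2.png

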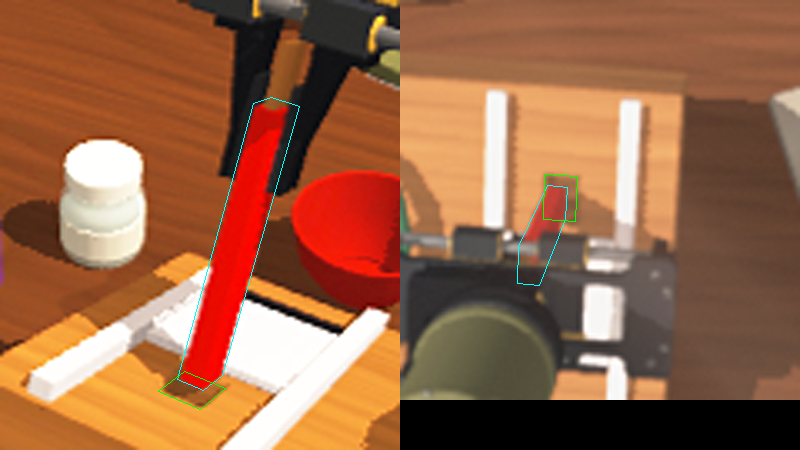

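Emit:
apply_moves(targets=[[[1, -2, 0], [0, 0, 0]], [[5, -2, -9], [0, 0, 0]], [[9, -3, -18], [0, 0, 0]], [[13, -3, -26], [0, 0, 0]], [[13, -3, -26], [0, 0, 0]]])

```text
time_s: 20.5
tool_pos: [0.5951, -0.0026, 0.2194]
tool_rot: [-179.9, -24.7, -5.2]
force: [-0.6, 0.8, -1.0]
grip_width: 0.0136
```

```bash
python3 held.py pics/x1.png -60; python3 -c "
from go import *
loc()"
```

```text
{'time_s': 20.5, 'qpos': [0.257, -5.514, -4.777, 113.761, 4.749, 47.453, -102.243], 'tool_pos': [0.595, -0.003, 0.219], 'tool_rot': [-179.873, -24.684, -5.214], 'force': [-0.602, 0.804, -1.045], 'grip_width': 0.014}
local [  28.1 -181.5   54.8] foot h -24.2
([17.2, -1.8, -31.5], [-0.003, -0.005, -0.001])
t 20.6 local [  29.4 -181.3   56.2] q~ 4.551 r 183.7 F local [ 0.2 -0.1 -0.7] w 0.0137 q7 [   0.   -6.   -5.  114.    5.   47. -102.]
```

The foot is 24 mm below the face with no force, so it is inside the pocket. Continuing down.

Emit:
apply_moves(targets=[[[4, 0, -8], [0, 0, 0]], [[8, -1, -16], [0, 0, 0]], [[12, -1, -24], [0, 0, 0]], [[14, -1, -28], [0, 0, 0]], [[14, -1, -28], [0, 0, 0]], [[14, -1, -28], [0, 0, 0]]])

```text
time_s: 21.2
tool_pos: [0.6099, -0.0034, 0.1939]
tool_rot: [-179.8, -24.9, -5.2]
force: [0.0, 0.1, -0.9]
grip_width: 0.0138
```

```bash
python3 -c "
from go import *
loc();print(delta(pk(-60,103),RT))"
```

```text
t 21.2 local [  30.8 -181.    25.4] q~ 4.544 r 183.6 F local [-0.3  0.1 -0.8] w 0.0138 q7 [   0.   -3.   -5.  114.    5.   44. -103.]
([2.4, -0.9, -5.9], [-0.003, -0.002, -0.001])
```

Emit:
apply_moves(targets=[[[1, -1, -3], [0, 0, 0]], [[2, -1, -5], [0, 0, 0]], [[3, -1, -7], [0, 0, 0]], [[4, -1, -8], [0, 0, 0]], [[4, -1, -8], [0, 0, 0]]])

```text
time_s: 21.7
tool_pos: [0.6155, -0.0047, 0.1917]
tool_rot: [-179.8, -25.3, -5.2]
force: [-15.6, 0.0, 20.7]
grip_width: 0.014
```

```bash
python3 -c "
from go import *
loc()"
```

```text
t 21.7 local [  35.  -181.8   21. ] q~ 4.522 r 185.1 F local [-5.3 -1.4 25.4] w 0.014 q7 [   0.   -2.   -5.  114.    5.   43. -103.]
```

25 N straight along the pocket axis at 58 mm depth: the foot is on the bottom. Relieve, release, and retract along the axis.

Emit:
apply_moves(targets=[[[-2, 0, 3], [0, 0, 0]], [[-3, 0, 3], [0, 0, 0]]])

```text
time_s: 21.9
tool_pos: [0.6112, -0.0045, 0.19]
tool_rot: [-179.8, -25.0, -5.2]
force: [-0.5, 0.5, -1.0]
grip_width: 0.0139
```

Emit:
apply_moves(targets=[[[0, 0, 0], [0, 0, 0]], [[0, 0, 0], [0, 0, 0]], [[0, 0, 0], [0, 0, 0]], [[0, 0, 0], [0, 0, 0]]], hand=45)

```text
time_s: 22.3
tool_pos: [0.6108, -0.0045, 0.1886]
tool_rot: [-179.9, -24.9, -5.2]
force: [0.2, -0.5, 0.0]
grip_width: 0.0379
```

Emit:
apply_moves(targets=[[[-8, 1, 18], [0, 0, 0]], [[-17, 2, 36], [0, 0, 0]], [[-25, 2, 54], [0, 0, 0]], [[-34, 3, 73], [0, 0, 0]], [[-46, 4, 100], [0, 0, 0]], [[-55, 4, 130], [0, 0, 0]], [[-60, -30, 150], [0, 0, 0]], [[-60, -75, 150], [0, 0, 0]]])

```text
time_s: 23.1
tool_pos: [0.5525, -0.0779, 0.3439]
tool_rot: [-179.9, -25.3, -4.9]
force: [0.7, -1.2, -0.4]
grip_width: 0.045
```

Emit:
apply_moves(targets=[[[0, -45, 0], [0, 0, 0]], [[0, -90, 0], [0, 0, 0]], [[0, -135, 0], [0, 0, 0]], [[0, -180, 0], [0, 0, 0]], [[0, -220, 0], [0, 0, 0]], [[0, -220, 0], [0, 0, 0]]])

```text
time_s: 23.7
tool_pos: [0.5487, -0.3071, 0.3385]
tool_rot: [180.0, -24.9, -5.7]
force: [-0.2, 0.4, 1.0]
grip_width: 0.045
```

```bash
python3 -c "
from go import *
show();out=[]
for n,(a,b,c,d) in(('scene',(110,510,130,340)),('top',(120,440,110,270))):
    p=env.read_camera(n);im=cv2.cvtColor(p['image'],cv2.COLOR_RGB2BGR)
    im=cv2.resize(im[c:d,a:b],None,fx=800/(b-a)*(1 if n=='scene' else .6),fy=800/(b-a)*(1 if n=='scene' else .6),interpolation=cv2.INTER_CUBIC)
    if n=='scene':
        for h0 in(-60,):
            P=(box(-12,12,-7,7,0,80)+np.array([PK[0],PK[1],-24])/1e3)@M.T+hub
            cv2.polylines(im,[((hull(proj(p,P))+.5-[a,c])*2).astype(np.int32)],True,(255,255,0),1)
        im=im[:330] if 0 else im
    out.append(im)
cv2.imwrite('pics/end_s.png',out[0]);cv2.imwrite('pics/end_t.png',out[1])"
```

```text
{'time_s': 23.7, 'qpos': [9.769, -3.719, 22.539, 98.236, -10.638, 63.182, -60.24], 'tool_pos': [0.549, -0.307, 0.338], 'tool_rot': [179.981, -24.851, -5.742], 'force': [-0.22, 0.356, 1.035], 'grip_width': 0.045}
```

View pics/end_s.png

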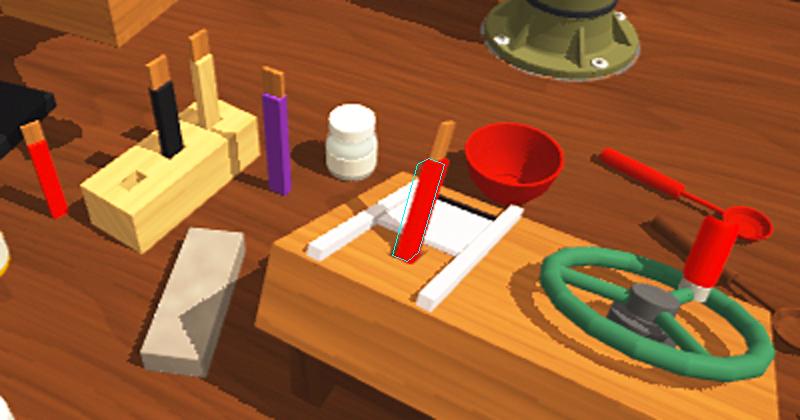

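The red spatula stands in the pocket, with handle top at (432,162) and mouth at (405,258). The 80 mm of handle showing matches full depth. The wheel is still wound open, and the black and pale spatulas are in the stand. Hand in.

```bash
python3 -c "
from cell import env
print(env.sign_off())"
```

```text
the job is handed in; nothing more can be done
None
```

I wound the handwheel to its stop and stood the red-handled spatula from the stand foot-first in the open pocket. I then let go and handed the job in at about 24 s.

**Wheel:** The wheel reached about 6.70 rad, where it pushed back with about 13 N. After I let go, the pictures showed the cover clear of the pocket. The first hold on the knob was about 8 mm off-centre on the pads, and the wheel centre from my first camera fit was several mm off. I regripped part-way and corrected the centre during the turn.

**Spatula:** It slid in with no side force and met the bottom at about 58 mm by my measurement, against the 60 mm given. The last picture showed about 80 mm of handle above the face, which matches full depth. It leans slightly within the pocket's play.

**Final state:** The wheel is still wound open and the black and pale spatulas are still in the stand. The small red and purple look-alikes are standing untouched, and the arm is clear of everything. The highest force I read on the tool was about 26 N.

**Checks that disagreed:** Camera and touch differed by about 3 mm up the slope for the wheel centre. The scene camera's circle fit of the rim came out at a 92 mm radius instead of 85, so I did not use it. Neither mattered for the fit.

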